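# Walk the sliding cover shut on a welded tank

### The arm

A 7-joint arm with a two-finger parallel gripper is mounted at the origin on the work surface. World frame = base frame: x ahead of the robot, y to its left, z up, the work surface at z = 0. Lengths are in m, angles in degrees, forces in N, time in s.
With the tool pointing down it reaches from about 0.4 to 0.85 m from the base axis. Payload 10.4 kg.
Tool frame: the origin (TCP) lies midway between the tips of the shut fingers; the grasp point (between the pads) lies 19 mm behind it (ctrl.grasp_offset is the distance from the TCP to the grasp point, in m); z points along the fingers, y is the direction in which the jaws open and shut (so a half turn about z gives the same grasp; the last joint's range is limited). The gripper opens to 85 mm and grips with 20 to 120 N. Pads are 22 mm wide; open, the fingers measure 114 mm over their backs; the gripper's body (76 mm by 85 mm) begins 54 mm behind the grasp point. The pads swing forward as they close: fully open they stand 13 mm farther back than shut.
Start: joints at [-75.894, 19.034, -3.707, 83.658, 1.238, 77.344, -5.071], TCP at [0.166, 0.603, 0.204] pointing down, gripper open.
Joint ranges: [-148.97, 148.97], [-28.65, 121.19], [-84.17, 76.75], [9.2, 138.47], [-72.65, 252.65], [3.7, 117.97], [-149.18, 149.18]. Speed limits (degrees/s): [127.2, 127.2, 159.86, 159.86, 180, 180, 180].

### API

Orientations are given as a 3x3 rotation matrix whose columns are the frame's x, y, z axes.
In Python, from workcell import ctrl, eyes, spotter gives the robot as it stands.
- The arm moves only by the tool arm_command, never from a script. Its argument "series" is a list of rows, each an object of numbers: "fingers": the finger opening in mm, from 0 to 85.4; "x", "y", "z": the shift along the world's x, y, z in units of 25 mm (1.0 is 25 mm); "wx", "wy", "wz": the turn, a rotation vector about the world's x, y, z in units of 10 degrees (1.0 is 10 degrees). A call has 1 to 8 rows; each row is the pose to reach, as a shift and turn from the pose commanded when the call began; what a row does not reach only later rows make up. A row lasts 1/8 s, in which the tool goes at most 62.5 mm and 10.7 degrees, less where a joint would pass 70% of its speed; a pose out of reach is approached as far as the arm can. A call with a gripper value outside its range is refused whole. The fingers move at their own pace and stop on an object; "grip_force" is the grip in N (left out, the last holds). Time passes only in rows, so rows that repeat a pose let the fingers close. It gives the time, the measured TCP pose, the force and the opening at its end, in the units of the state.
- ctrl.get_state(): the state, without advancing time (a new reading comes with each control period).
- eyes.camera(name): name is "scene" or "top" or "wrist"; returns the picture (400x640x3 uint8, red, green, blue); there is no depth.
- eyes.camera_info(name): a dict with "fx", "fy", "cx", "cy" (pixels), "dist" ([k1, k2, p1, p2, k3] as OpenCV has them; the pictures are not rectified), "R" (3x3) and "t" (3): a world point X has camera coordinates R X + t; the wrist camera has in their place "T_tool_cam" (4x4, takes a point from camera to tool coordinates, whose origin is the TCP and whose axes are the flange's). Camera axes: x right, y down, z forward; pixel columns grow to the right and rows downward; lengths in m; the calibration is good to about 2 mm. A picture is of the moment at which its call begins: read the wrist's pose just before it. camera_info takes no time and is no camera call.
- ctrl.hand_in(): hands the job in, once; it reports no verdict.
Trained networks look in the newest picture that a camera, given by its name, has taken for a name from the list of things; names that differ only in an ending like _2 or _b are one class to them, and where a whole thing is asked for, a point or a joint stands for the part that bears it (a point fixed in the world has none). Each returns a list of dicts, best first, with "score" (0 to 1); they miss things now and then, are a little off and sometimes report something else, mostly with a low value. They report only what shows in the picture. A call takes as long as a camera call.
- spotter.look_for(camera, name): "point" ([x, y, z] in m, in the coordinates of the camera as it stood for that picture, good to about 4 mm: the middle of the surface that is visible of it).
- spotter.place_of(camera, name): "point" ([x, y, z] in m, in the coordinates of the camera as it stood for that picture, good to about 4 mm: a listed point, or the origin of a listed thing).
The state is a dict: "t": time; "joints": joint angles; "joint_vel": joint speeds; "joint_torque": joint torques, N m; "eef_pos": TCP position; "eef_rot": TCP orientation; "force": force on the tool from outside, world axes, zero at the start; "wrist_torque": the same for the moment, N m; "opening": opening from 0.0 (shut) to 1.0 (fully open).
Only numpy, scipy, OpenCV 4.12 (cv2) and the standard library are available. Lean on these libraries where they do the work, as an engineer would, in place of code of your own. Each camera call takes 0.05 s, during which the arm holds its last target.

### The job

The welded aluminium tank on the bench has a sliding cover plate in two sticky tracks on its top. Slide the cover away from the robot until it is fully home against both end stops and square over the opening, pushing its two upright tabs a little at a time at alternate ends so that it never sits more than about 10 degrees crooked in its tracks. Leave go of it at the end.

Things in the scene. Friction and masses are not known exactly. Their poses are not given: they have to be found in the camera images.
- tank: Fixed box of dull grey aluminium, 330 x 320 x 110 mm high. Origin on its underside, 140 mm from the near wall; x = closing direction, away from the robot, y left, z up. On its flat top (z 110 mm): steel side tracks beyond y = +-128 mm, 14 mm high; a carrying handle, 12 mm bar along x at y = 0, x -132 to 150, up to 48 mm above the top, over the cover; loose small bystanders on the far ledge.
- opening_centre (a point): Centre of the opening (90 x 170 mm) in the tank's top plate: x 60, y 0, z 110 mm of the tank, axes as the tank's. The cover is home when its centre is above this point; its leading edge then meets two small steel end stops (near faces at tank x = 121 mm, y = +-110 mm, 12 mm high).
- left_tab (a point): Middle of the top edge of the cover's left (+y) upright tab, 50 mm above the tank's top plate; axes turn with the cover. The tab is a flat aluminium lug 36 mm wide (y), 5 mm thick (x), 45 mm tall. Push its near (-x) face, 2.5 mm to -x of this point, toward tank +x. Home and square, this point is at tank x 10, y 95 mm; it starts 55 to 95 mm short of that.
- right_tab (a point): The same point on the right (-y) tab, an equal lug; home and square it is at tank x 10, y -95 mm.
- cover_centre (a point): Centre of the sliding cover, a brighter plate 120 (x) x 270 (y) x 5 mm, 1 mm above the tank's top; x closing direction, y left. Pushes of 2 to 8 N move it; it stays where left. Pushing one tab moves that end on while the other creeps a little: it turns 2 to 3 deg per 10 mm, wedges at 17. Pushing the other tab straightens it. A smaller loose cover on the table is a bystander.

How it is judged (in metres and radians):
At the end, for the whole second after the job is handed in: The cover's centre is within 12 mm of the opening's centre along the track, each tab within 15 mm of its home position, and the cover square to the tank within 6 degrees (x of cover_centre in the frame of opening_centre between -0.012 and 0.012 m and x of each of left_tab, right_tab in the frame of opening_centre above -0.065 m and angle between the x axis of cover_centre and the x axis of opening_centre, either way round below 0.105 rad); the robot touches nothing.
It fails at once if the cover is racked more than 14 degrees out of square in its tracks (angle between the x axis of cover_centre and the x axis of opening_centre, either way round above 0.244 rad).
It also fails if it takes over 51 s, if anything falls off the work surface, if the arm or the gripper's body presses on something with over 40 N, if the wrist force passes 120 N, or if a joint passes its speed limit or range.

## Working session

There is one attempt and no reset: what is moved stays moved. The work goes in short steps, Python scripts to look and compute and a tool call to move; the robot and the scene stay as the last step left them, time stands still between calls to the robot, and variables do not carry over. Pictures are saved under pics/ and viewed, and the job is handed in when it is done.

Besides the shell and the picture viewer there is one more tool, called by a JSON object that holds its "method" and its "body", one argument or row to a line. arm_command: Moves the arm, as the interface text tells. Its arguments: {"type":"object","properties":{"series":{"type":"array","items":{"type":"object","properties":{"fingers":{"type":"number"},"x":{"type":"number"},"y":{"type":"number"},"z":{"type":"number"},"wx":{"type":"number"},"wy":{"type":"number"},"wz":{"type":"number"}}}},"grip_force":{"type":"number"}},"required":["series"]}

```bash
ls; mkdir -p pics; cat > h.py <<'E'
from workcell import ctrl, eyes, spotter
import numpy as np, cv2
def pic(cam,n):
    im=eyes.camera(cam); cv2.imwrite(f'pics/{n}.png',im[:,:,::-1]); return im
def w(cam,p):
    c=eyes.camera_info(cam); return np.array(c['R']).T@(np.array(p)-np.array(c['t']))
E
python3 - <<'E'
from h import *
s=ctrl.get_state(); print(s['t'],s['eef_pos'],s['eef_rot'],s['force'],s['opening'])
for cam in ('scene','top'):
    pic(cam,cam+'0')
    for n in ('tank','opening_centre','cover_centre','left_tab','right_tab'):
        for d in spotter.place_of(cam,n)[:2]: print(cam,n,round(d['score'],2),w(cam,d['point']).round(4))
print(ctrl.get_state()['t'])
E
```

```text
pics
0.0 [0.16589693 0.602151   0.20341534] [[-9.64085928e-01  2.65590361e-01 -2.87610630e-04]
 [ 2.65590501e-01  9.64084939e-01 -1.38451111e-03]
 [-9.04317298e-05 -1.41117433e-03 -9.99999000e-01]] [ 0.02478489 -0.12578856  0.05272448] 0.9968131904725215
scene opening_centre 0.78 [0.6244 0.0581 0.1098]
scene cover_centre 0.76 [0.5417 0.0651 0.1101]
scene left_tab 0.86 [0.5008 0.1641 0.158 ]
scene right_tab 0.62 [ 0.4821 -0.0239  0.1578]
scene right_tab 0.17 [ 0.5656  0.0617 -0.0027]
top tank 0.81 [0.5638 0.0633 0.0029]
top opening_centre 0.33 [0.5407 0.0654 0.1142]
top cover_centre 0.8 [0.5412 0.0664 0.1148]
top right_tab 0.76 [ 0.4861 -0.0239  0.162 ]
0.6
```

View pics/scene0.png

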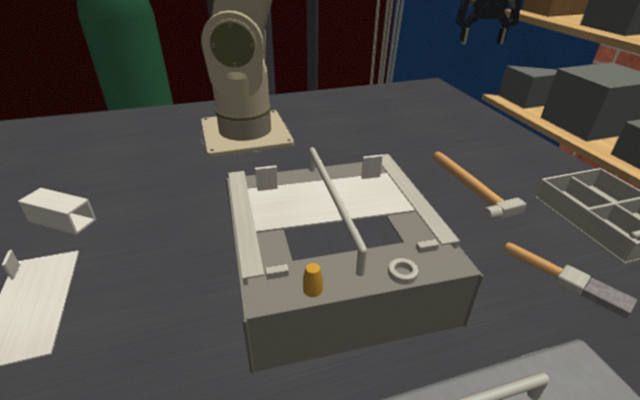

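View pics/top0.png

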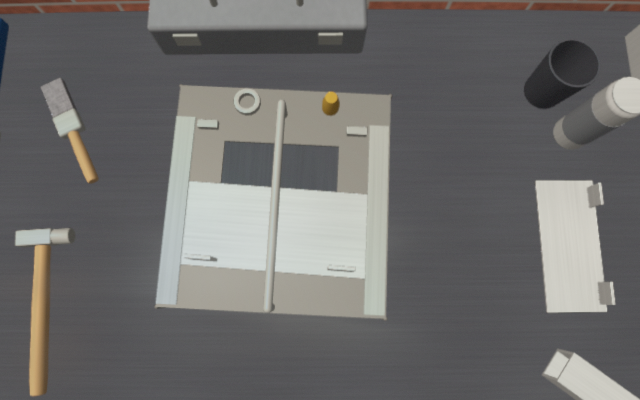

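The scene picture shows the right tab near (265,178), the left tab near (372,165) and the handle along the middle. The top picture shows the tank top corners near (182,87), (391,95), (386,318) and (158,308), and the tab tops near (198,257) and (341,268). I'll unproject these to get the tank yaw.

```bash
cat >> h.py <<'E'
def unp(cam,uv,z):
    c=eyes.camera_info(cam); K=np.array([[c['fx'],0,c['cx']],[0,c['fy'],c['cy']],[0,0,1.]])
    p=cv2.undistortPoints(np.array([[uv]],float),K,np.array(c['dist'],float))[0,0]
    R=np.array(c['R']);C=-R.T@np.array(c['t']);d=R.T@np.array([p[0],p[1],1]);return C+d*(z-C[2])/d[2]
E
python3 - <<'E'
from h import *
for n,uv,z in [('FL',(182,87),.11),('FR',(391,95),.11),('NR',(386,318),.11),('NL',(158,308),.11),('stopL',(207,124),.122),('stopR',(357,131),.122),('hF',(281,103),.158),('hN',(268,308),.158),('opFL',(224,142),.11),('opFR',(339,147),.11),('tabL',(198,257),.16),('tabR',(341,268),.16)]:
    print(n,unp('top',uv,z).round(4))
im=cv2.imread('pics/top0.png')[70:330,140:410]; cv2.imwrite('pics/topz.png',cv2.resize(im,None,fx=2.2,fy=2.2,interpolation=3))
im=cv2.imread('pics/scene0.png')[130:370,210:490]; cv2.imwrite('pics/scz.png',cv2.resize(im,None,fx=2.4,fy=2.4,interpolation=3))
E
```

```text
FL [0.7609 0.2102 0.11  ]
FR [ 0.7456 -0.1082  0.11  ]
NR [ 0.4166 -0.089   0.11  ]
NL [0.432  0.2281 0.11  ]
stopL [0.6965 0.1666 0.122 ]
stopR [ 0.6841 -0.0539  0.122 ]
hF [0.7134 0.0551 0.158 ]
hN [0.4332 0.0698 0.158 ]
opFL [0.6725 0.143  0.11  ]
opFR [ 0.6636 -0.0277  0.11  ]
tabL [0.4991 0.1622 0.16  ]
tabR [ 0.4837 -0.025   0.16  ]
```

View pics/topz.png

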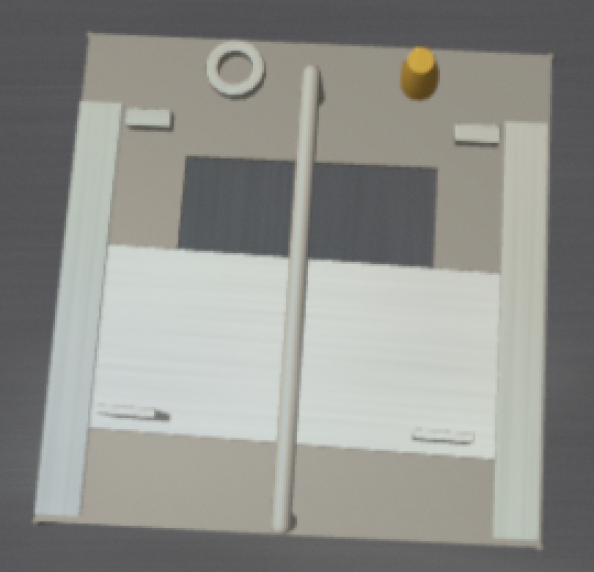

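View pics/scz.png

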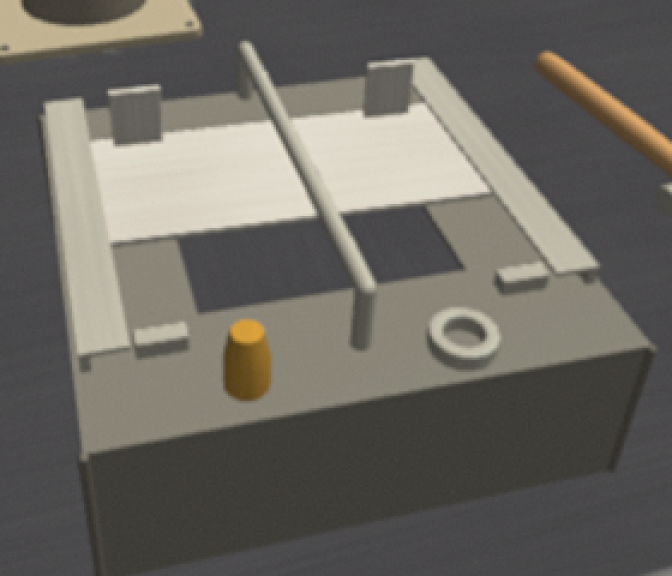

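The tank yaw is about -2.8°, and the cover sits about 2° crooked with its left end ahead. About 80 mm of travel remains on the left and 85 mm on the right. I'll move in high with the fingers shut.

{"method": "arm_command", "body": {
  "series": [
    {"x": 2.5, "y": -2.5, "z": 1, "wz": 0.5, "fingers": 0},
    {"x": 5, "y": -5, "z": 2, "wz": 1.0, "fingers": 0},
    {"x": 7.5, "y": -7.5, "z": 2, "wz": 1.26, "fingers": 0},
    {"x": 10, "y": -10, "z": 2, "wz": 1.26, "fingers": 0},
    {"x": 10.6, "y": -13, "z": 2, "wz": 1.26, "fingers": 0},
    {"x": 10.8, "y": -16, "z": 2, "wz": 1.26, "fingers": 0},
    {"x": 10.8, "y": -18, "z": 2, "wz": 1.26, "fingers": 0},
    {"x": 10.8, "y": -18, "z": 2, "wz": 1.26, "fingers": 0}
  ]
}}

```text
schema error: expected keys fingers, x, y, z, wx, wy, wz
```

{"method": "arm_command", "body": {
  "series": [
    {"x": 2.5, "y": -2.5, "z": 1, "wx": 0, "wy": 0, "wz": 0.5, "fingers": 0},
    {"x": 5, "y": -5, "z": 2, "wx": 0, "wy": 0, "wz": 1.0, "fingers": 0},
    {"x": 7.5, "y": -7.5, "z": 2, "wx": 0, "wy": 0, "wz": 1.26, "fingers": 0},
    {"x": 10, "y": -10, "z": 2, "wx": 0, "wy": 0, "wz": 1.26, "fingers": 0},
    {"x": 10.6, "y": -13, "z": 2, "wx": 0, "wy": 0, "wz": 1.26, "fingers": 0},
    {"x": 10.8, "y": -16, "z": 2, "wx": 0, "wy": 0, "wz": 1.26, "fingers": 0},
    {"x": 10.8, "y": -18, "z": 2, "wx": 0, "wy": 0, "wz": 1.26, "fingers": 0},
    {"x": 10.8, "y": -18, "z": 2, "wx": 0, "wy": 0, "wz": 1.26, "fingers": 0}
  ]
}}

```text
t: 1.6
eef_pos: [0.425, 0.1944, 0.2538]
eef_rot: [[-0.999, 0.049, 0.001], [0.049, 0.999, 0.001], [-0.0, 0.001, -1.0]]
force: [1.1, 0.5, -0.3]
opening: -0.001
```

{"method": "arm_command", "body": {
  "series": [
    {"x": 0, "y": 0, "z": 0, "wx": 0, "wy": 0, "wz": 0, "fingers": 0}
  ]
}}

```text
t: 1.72
eef_pos: [0.4262, 0.1917, 0.2543]
eef_rot: [[-0.998, 0.057, 0.001], [0.057, 0.998, 0.001], [-0.001, 0.001, -1.0]]
force: [-1.1, 0.7, -0.4]
opening: 0.001
```

{"method": "arm_command", "body": {
  "series": [
    {"x": 0.8, "y": -2, "z": 0, "wx": 0, "wy": 0, "wz": 0, "fingers": 0},
    {"x": 0.8, "y": -4, "z": 0, "wx": 0, "wy": 0, "wz": 0, "fingers": 0},
    {"x": 0.8, "y": -6, "z": 0, "wx": 0, "wy": 0, "wz": 0, "fingers": 0},
    {"x": 0.8, "y": -7.8, "z": 0, "wx": 0, "wy": 0, "wz": -0.05, "fingers": 0},
    {"x": 0.8, "y": -8.7, "z": -0.5, "wx": 0, "wy": 0, "wz": -0.05, "fingers": 0},
    {"x": 0.8, "y": -8.7, "z": -2, "wx": 0, "wy": 0, "wz": -0.05, "fingers": 0},
    {"x": 0.8, "y": -8.7, "z": -2.6, "wx": 0, "wy": 0, "wz": -0.05, "fingers": 0},
    {"x": 0.8, "y": -8.7, "z": -2.6, "wx": 0, "wy": 0, "wz": -0.05, "fingers": 0}
  ]
}}

```text
t: 2.72
eef_pos: [0.4442, -0.0205, 0.1882]
eef_rot: [[-0.998, 0.057, -0.002], [0.057, 0.998, -0.0], [0.002, -0.0, -1.0]]
force: [0.7, -0.4, 0.2]
opening: -0.002
```

```bash
python3 - <<'E'
from h import *
print(ctrl.get_state()['eef_pos'])
im=np.hstack([pic('scene','s1')[130:370,210:510],pic('wrist','w1')[:240:1,:300]*0]);pic('wrist','w1')
cv2.imwrite('pics/s1z.png',cv2.resize(im[:,:300,::-1],None,fx=2,fy=2))
E
```

```text
[ 0.44419125 -0.020489    0.18822566]
```

View pics/s1z.png

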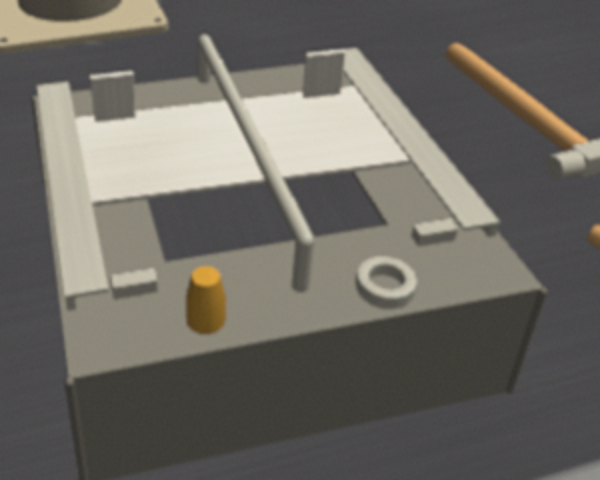

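View pics/w1.png

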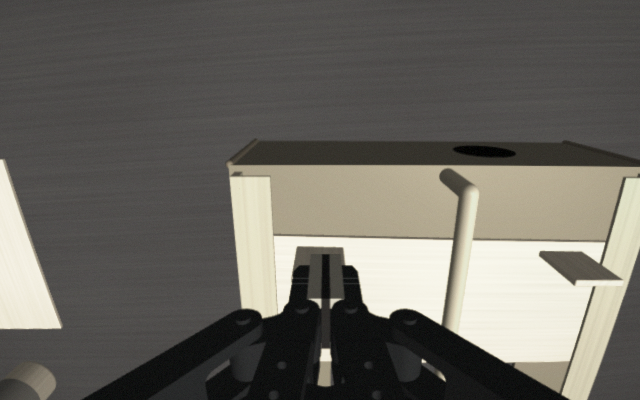

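```bash
python3 - <<'E'
from h import *
s=ctrl.get_state();print(s['t'])
T=np.array(eyes.camera_info('wrist')['T_tool_cam']);print(T.round(3))
W=np.eye(4);W[:3,:3]=s['eef_rot'];W[:3,3]=s['eef_pos'];M=np.linalg.inv(W@T)
c=eyes.camera_info('wrist');K=np.array([[c['fx'],0,c['cx']],[0,c['fy'],c['cy']],[0,0,1.]])
for n,p in dict(R=(.484,-.0245,.16),L=(.4995,.163,.16),tip=s['eef_pos'],NL=(.432,.228,.11),NR=(.4166,-.089,.11)).items():
    print(n,cv2.projectPoints(np.array([p],float),cv2.Rodrigues(M[:3,:3])[0],M[:3,3],K,np.array(c['dist']))[0].ravel().round())
c=eyes.camera_info('scene');K=np.array([[c['fx'],0,c['cx']],[0,c['fy'],c['cy']],[0,0,1.]])
print(cv2.projectPoints(np.array([s['eef_pos']]),cv2.Rodrigues(np.array(c['R']))[0],np.array(c['t']),K,np.array(c['dist']))[0].ravel())
E
```

```text
2.875
[[ 0.    -0.947 -0.321  0.082]
 [ 1.    -0.     0.001 -0.   ]
 [-0.001 -0.321  0.947 -0.17 ]
 [ 0.     0.     0.     1.   ]]
R [323. 279.]
L [599. 282.]
tip [325. 245.]
NL [649. 164.]
NR [229. 166.]
[263.45383697 140.91633047]
```

View pics/s1.png

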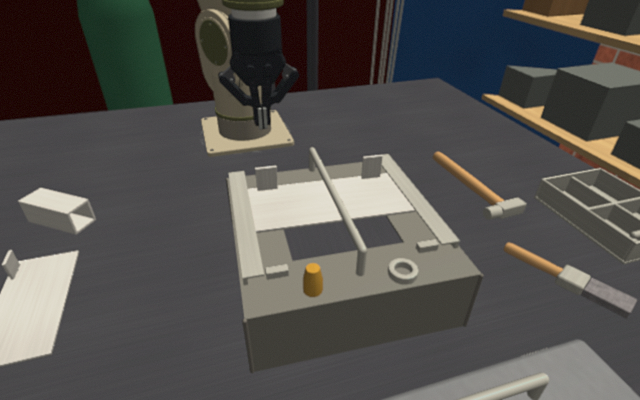

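```bash
python3 - <<'E'
import cv2,numpy as np
a=cv2.imread('pics/s1.png')[80:200,210:330];b=cv2.imread('pics/w1.png')[220:320,265:385]
a=cv2.resize(a,(480,480),interpolation=3);b=cv2.resize(b,(480,400),interpolation=3);b=np.vstack([b,np.zeros((80,480,3),np.uint8)])
o=cv2.resize(np.hstack([a,b]),(800,400));cv2.imwrite('pics/z1.png',o)
E
```

```text
(no output)
```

View pics/z1.png

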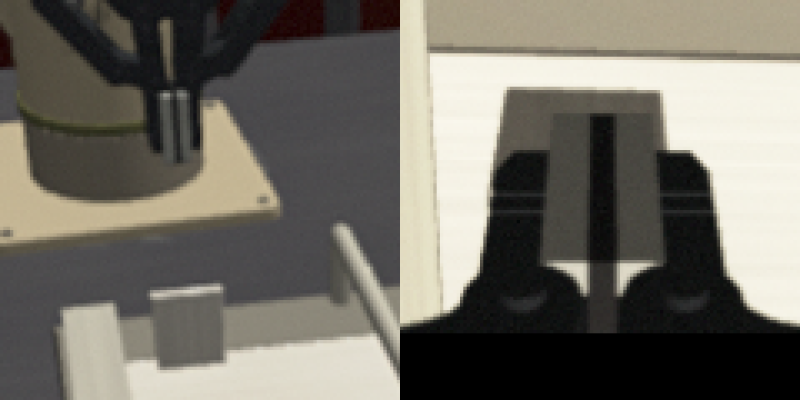

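```bash
python3 - <<'E'
from h import *
s=ctrl.get_state()
T=np.array(eyes.camera_info('wrist')['T_tool_cam'])
W=np.eye(4);W[:3,:3]=s['eef_rot'];W[:3,3]=s['eef_pos'];M=np.linalg.inv(T)
def pr(cam,M,p):
    c=eyes.camera_info(cam);K=np.array([[c['fx'],0,c['cx']],[0,c['fy'],c['cy']],[0,0,1.]])
    return cv2.projectPoints(np.array([p],float),cv2.Rodrigues(M[:3,:3])[0],M[:3,3],K,np.array(c['dist']))[0].ravel().round(1)
c=eyes.camera_info('scene');S=np.eye(4);S[:3,:3]=c['R'];S[:3,3]=c['t']
print(ctrl.grasp_offset, eyes.camera_info('wrist')['fx'],-S[:3,:3].T@S[:3,3])
for x in(-.011,0,.011):
  for z in (0,-.01,-.02,-.03):
    q=(W@[x,0,z,1])[:3]
    print(x,z,pr('wrist',M,[x,0,z]),pr('scene',S,q))
E
```

```text
0.0187 351.9648839802981 [ 1.06756673 -0.12053315  0.50203776]
-0.011 0 [325.4 263.2] [264.3 143.8]
-0.011 -0.01 [325.5 272.7] [263.9 138.4]
-0.011 -0.02 [325.5 283.1] [263.5 133. ]
-0.011 -0.03 [325.5 294.7] [263.1 127.4]
0 0 [325.4 244.9] [263.5 140.9]
0 -0.01 [325.5 253.6] [263.  135.6]
0 -0.02 [325.5 263.2] [262.6 130.2]
0 -0.03 [325.6 274. ] [262.2 124.7]
0.011 0 [325.5 225.9] [262.6 138.1]
0.011 -0.01 [325.5 233.7] [262.2 132.9]
0.011 -0.02 [325.5 242.4] [261.8 127.5]
0.011 -0.03 [325.6 252.2] [261.3 122.1]
```

{"method": "arm_command", "body": {
  "series": [
    {"x": 0, "y": 0, "z": -1.2, "wx": 0, "wy": 0, "wz": 0, "fingers": 0},
    {"x": 0, "y": 0, "z": -2.4, "wx": 0, "wy": 0, "wz": 0, "fingers": 0},
    {"x": 0, "y": 0, "z": -2.4, "wx": 0, "wy": 0, "wz": 0, "fingers": 0}
  ]
}}

```text
t: 3.25
eef_pos: [0.4438, -0.021, 0.128]
eef_rot: [[-0.998, 0.057, -0.002], [0.057, 0.998, -0.001], [0.002, -0.001, -1.0]]
force: [0.0, -0.5, 0.4]
opening: -0.004
```

```bash
python3 - <<'E'
from h import *
s=ctrl.get_state();print(s['eef_pos'],s['opening'],s['force'])
a=pic('scene','s2')[80:200,210:330];b=pic('wrist','w2')[200:320,265:385]
cv2.imwrite('pics/z2.png',cv2.resize(np.hstack([a,b])[:,:,::-1],(800,400),interpolation=3))
W=np.eye(4);W[:3,:3]=s['eef_rot'];W[:3,3]=s['eef_pos']
c=eyes.camera_info('scene');K=np.array([[c['fx'],0,c['cx']],[0,c['fy'],c['cy']],[0,0,1.]])
for z in (0,-.01,-.02,-.03):print(cv2.projectPoints((W@[-.011,0,z,1])[None,:3],cv2.Rodrigues(np.array(c['R']))[0],np.array(c['t']),K,np.array(c['dist']))[0].ravel())
E
```

```text
[ 0.4438207  -0.02095596  0.12799779] -0.004416868998366027 [ 0.01353012 -0.48009155  0.44243885]
[266.33231627 174.50202176]
[265.97156976 169.68562391]
[265.60459302 164.79004096]
[265.2312169  159.81321212]
```

View pics/z2.png

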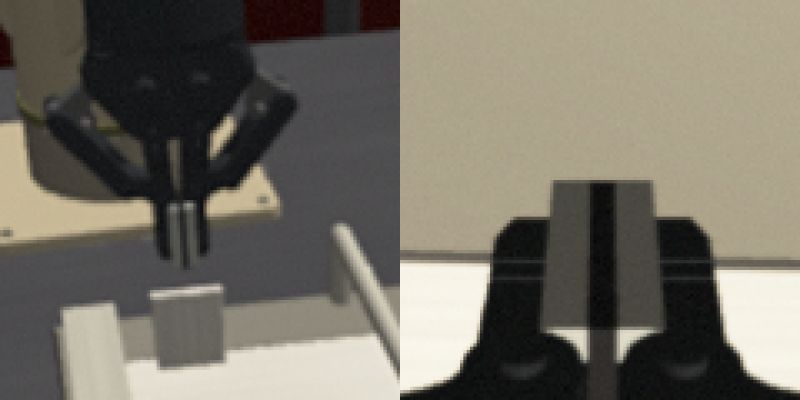

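{"method": "arm_command", "body": {
  "series": [
    {"x": 0, "y": -0.1, "z": -0.3, "wx": 0, "wy": 0, "wz": 0, "fingers": 0},
    {"x": 0, "y": -0.1, "z": -0.5, "wx": 0, "wy": 0, "wz": 0, "fingers": 0},
    {"x": 0, "y": -0.1, "z": -0.5, "wx": 0, "wy": 0, "wz": 0, "fingers": 0}
  ]
}}

```text
t: 3.72
eef_pos: [0.4444, -0.0236, 0.1159]
eef_rot: [[-0.998, 0.058, -0.0], [0.058, 0.998, -0.0], [0.0, -0.0, -1.0]]
force: [0.5, -0.2, -0.0]
opening: -0.006
```

{"method": "arm_command", "body": {
  "series": [
    {"x": 0.4, "y": 0, "z": 0.1, "wx": 0, "wy": 0, "wz": 0, "fingers": 0},
    {"x": 0.8, "y": 0, "z": 0.1, "wx": 0, "wy": 0, "wz": 0, "fingers": 0},
    {"x": 1.2, "y": -0.05, "z": 0.1, "wx": 0, "wy": 0, "wz": 0, "fingers": 0},
    {"x": 1.4, "y": -0.05, "z": 0.1, "wx": 0, "wy": 0, "wz": 0, "fingers": 0}
  ]
}}

```text
t: 4.22
eef_pos: [0.4798, -0.0254, 0.1183]
eef_rot: [[-0.998, 0.058, -0.001], [0.058, 0.998, -0.001], [0.001, -0.001, -1.0]]
force: [-4.0, -3.0, 1.6]
opening: 0.002
```

```bash
cat >> h.py <<'E'
def look(n):
    s=ctrl.get_state();print(s['t'],s['eef_pos'].round(4) if hasattr(s['eef_pos'],'round') else s['eef_pos'],np.round(s['force'],1))
    a=pic('scene','s'+n)[90:290,210:470];b=pic('top','t'+n)[75:325,140:410]
    a=cv2.resize(a,(520,400),interpolation=3);b=cv2.resize(b,(432,400),interpolation=3)
    o=np.hstack([a,b])[:,:,::-1];cv2.imwrite(f'pics/z{n}.png',cv2.resize(o,(800,336),interpolation=3))
    for cam in('scene','top'):
        for k in ('left_tab','right_tab','cover_centre'):
            for d in spotter.place_of(cam,k)[:1]:
                p=w(cam,d['point'])
                x=np.array([.9988,-.049]);y=np.array([.049,.9988]);q=p[:2]-[.564,.0627]
                print(cam,k,round(d['score'],2),p.round(4),'tank',(1e3*(q@x)).round(1),(1e3*(q@y)).round(1))
E
python3 -c "
from h import *
look('3')"
```

```text
4.225 [ 0.4798 -0.0254  0.1183] [-4.  -3.   1.6]
scene left_tab 0.63 [0.5031 0.1606 0.1627] tank -65.6 94.8
scene right_tab 0.75 [ 0.4944 -0.0304  0.1581] tank -64.9 -96.4
scene cover_centre 0.67 [0.5477 0.0637 0.1093] tank -16.4 0.2
top left_tab 0.55 [0.4996 0.1635 0.1649] tank -69.3 97.6
top cover_centre 0.98 [0.5481 0.0653 0.1141] tank -16.0 1.8
```

View pics/z3.png

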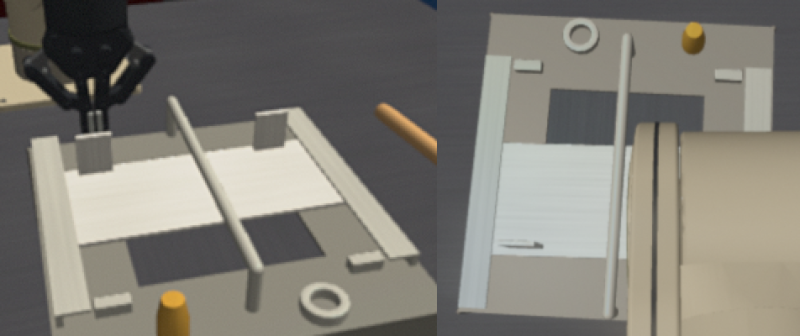

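The tip touches the right tab and the cover is moving at about 4-5 N. I'll push the right tab a little more, then lift over the handle and cross to the left tab.

{"method": "arm_command", "body": {
  "series": [
    {"x": 0.2, "y": 0, "z": 0, "wx": 0, "wy": 0, "wz": 0, "fingers": 0},
    {"x": 0.4, "y": -0.02, "z": 0, "wx": 0, "wy": 0, "wz": 0, "fingers": 0},
    {"x": -0.5, "y": 0, "z": 0.5, "wx": 0, "wy": 0, "wz": 0, "fingers": 0},
    {"x": -0.7, "y": 0, "z": 2.3, "wx": 0, "wy": 0, "wz": 0, "fingers": 0},
    {"x": -0.7, "y": 1.5, "z": 3, "wx": 0, "wy": 0, "wz": 0, "fingers": 0},
    {"x": -0.7, "y": 3.5, "z": 3, "wx": 0, "wy": 0, "wz": 0, "fingers": 0},
    {"x": -0.7, "y": 5.5, "z": 3, "wx": 0, "wy": 0, "wz": 0, "fingers": 0},
    {"x": -0.7, "y": 7.45, "z": 3, "wx": 0, "wy": 0, "wz": 0, "fingers": 0}
  ]
}}

```text
t: 5.62
eef_pos: [0.4623, 0.1635, 0.1938]
eef_rot: [[-0.998, 0.057, 0.001], [0.057, 0.998, 0.001], [-0.001, 0.001, -1.0]]
force: [0.6, -0.5, -0.1]
opening: -0.004
```

```bash
python3 -c "
from h import *
look('4')"
```

```text
5.625 [0.4623 0.1635 0.1938] [ 0.6 -0.5 -0.1]
scene left_tab 0.91 [0.5057 0.1585 0.1612] tank -62.9 92.8
scene right_tab 0.9 [ 0.5038 -0.0313  0.1599] tank -55.5 -96.9
scene cover_centre 0.67 [0.5517 0.0622 0.109 ] tank -12.2 -1.1
top left_tab 0.62 [0.4996 0.1622 0.1653] tank -69.2 96.3
top cover_centre 0.65 [0.5523 0.065  0.1136] tank -11.8 1.7
```

View pics/z4.png

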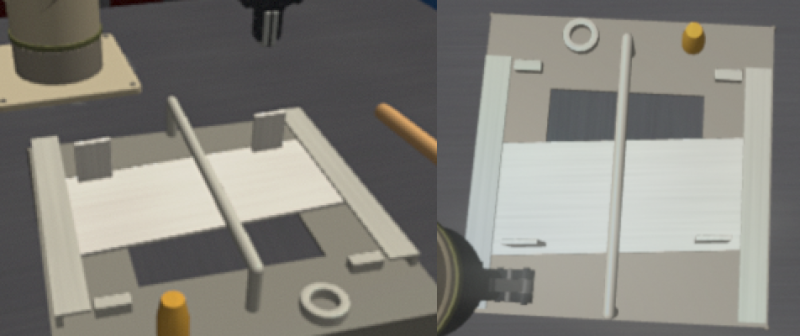

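{"method": "arm_command", "body": {
  "series": [
    {"x": 0, "y": -0.1, "z": -1.5, "wx": 0, "wy": 0, "wz": 0, "fingers": 0},
    {"x": 0, "y": -0.1, "z": -3, "wx": 0, "wy": 0, "wz": 0, "fingers": 0},
    {"x": 0.4, "y": -0.1, "z": -3, "wx": 0, "wy": 0, "wz": 0, "fingers": 0},
    {"x": 0.8, "y": -0.1, "z": -3, "wx": 0, "wy": 0, "wz": 0, "fingers": 0},
    {"x": 1.1, "y": -0.15, "z": -3, "wx": 0, "wy": 0, "wz": 0, "fingers": 0},
    {"x": 1.4, "y": -0.15, "z": -3, "wx": 0, "wy": 0, "wz": 0, "fingers": 0},
    {"x": 1.7, "y": -0.15, "z": -3, "wx": 0, "wy": 0, "wz": 0, "fingers": 0},
    {"x": 2.0, "y": -0.2, "z": -3, "wx": 0, "wy": 0, "wz": 0, "fingers": 0}
  ]
}}

```text
t: 7.02
eef_pos: [0.5122, 0.1576, 0.119]
eef_rot: [[-0.998, 0.056, -0.001], [0.056, 0.998, 0.001], [0.001, 0.001, -1.0]]
force: [-5.0, 3.9, 0.2]
opening: -0.001
```

```bash
python3 -c "
from h import *
look('5')"
```

```text
7.025 [0.5122 0.1576 0.119 ] [-5.   3.9  0.2]
scene left_tab 0.87 [0.5271 0.1665 0.1598] tank -42.0 101.8
scene right_tab 0.7 [ 0.5082 -0.028   0.1589] tank -51.3 -93.3
scene cover_centre 0.76 [0.566  0.0614 0.1088] tank 2.0 -1.2
top left_tab 0.84 [0.5272 0.1677 0.1639] tank -41.9 103.1
top cover_centre 0.62 [0.5672 0.0643 0.1125] tank 3.1 1.7
```

View pics/z5.png

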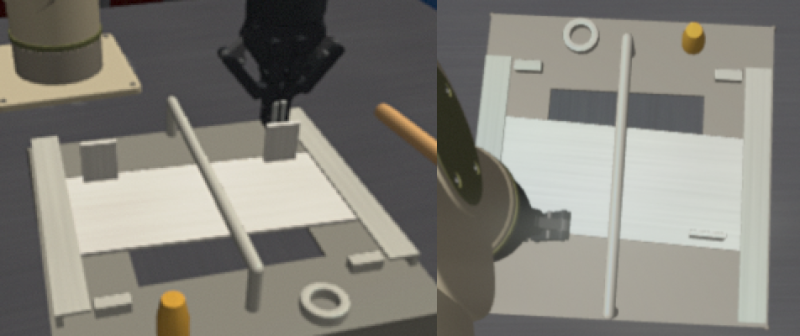

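{"method": "arm_command", "body": {
  "series": [
    {"x": -0.8, "y": 0, "z": 0.5, "wx": 0, "wy": 0, "wz": 0, "fingers": 0},
    {"x": -1.3, "y": 0, "z": 2.3, "wx": 0, "wy": 0, "wz": 0, "fingers": 0},
    {"x": -1.5, "y": -1.5, "z": 3, "wx": 0, "wy": 0, "wz": 0, "fingers": 0},
    {"x": -1.5, "y": -3.5, "z": 3, "wx": 0, "wy": 0, "wz": 0, "fingers": 0},
    {"x": -1.5, "y": -5.5, "z": 3, "wx": 0, "wy": 0, "wz": 0, "fingers": 0},
    {"x": -1.5, "y": -7.4, "z": 3, "wx": 0, "wy": 0, "wz": 0, "fingers": 0},
    {"x": -1.5, "y": -7.4, "z": 1.5, "wx": 0, "wy": 0, "wz": 0, "fingers": 0},
    {"x": -1.5, "y": -7.4, "z": 0, "wx": 0, "wy": 0, "wz": 0, "fingers": 0}
  ]
}}

```text
t: 8.43
eef_pos: [0.4749, -0.0291, 0.1182]
eef_rot: [[-0.998, 0.059, 0.002], [0.059, 0.998, 0.001], [-0.002, 0.001, -1.0]]
force: [0.1, 0.8, -0.4]
opening: -0.001
```

{"method": "arm_command", "body": {
  "series": [
    {"x": 0.4, "y": 0, "z": 0, "wx": 0, "wy": 0, "wz": 0, "fingers": 0},
    {"x": 0.8, "y": 0, "z": 0, "wx": 0, "wy": 0, "wz": 0, "fingers": 0},
    {"x": 1.1, "y": -0.05, "z": 0, "wx": 0, "wy": 0, "wz": 0, "fingers": 0},
    {"x": 1.4, "y": -0.05, "z": 0, "wx": 0, "wy": 0, "wz": 0, "fingers": 0},
    {"x": 1.7, "y": -0.1, "z": 0, "wx": 0, "wy": 0, "wz": 0, "fingers": 0},
    {"x": 1.9, "y": -0.1, "z": 0, "wx": 0, "wy": 0, "wz": 0, "fingers": 0}
  ]
}}

```text
t: 9.18
eef_pos: [0.5225, -0.0319, 0.1191]
eef_rot: [[-0.998, 0.058, -0.0], [0.058, 0.998, -0.001], [0.0, -0.001, -1.0]]
force: [-3.7, -3.1, 0.6]
opening: 0.003
```

```bash
python3 -c "
from h import *
look('6')"
```

```text
9.175 [ 0.5225 -0.0319  0.1191] [-3.7 -3.1  0.6]
scene left_tab 0.91 [0.5355 0.1588 0.1605] tank -33.2 94.6
scene right_tab 0.93 [ 0.537  -0.0335  0.1583] tank -22.2 -97.5
scene cover_centre 0.89 [0.5836 0.0611 0.1102] tank 19.6 -0.6
top left_tab 0.97 [0.5348 0.16   0.1634] tank -34.0 95.7
top cover_centre 0.9 [0.5866 0.0609 0.1169] tank 22.6 -0.7
```

View pics/z6.png

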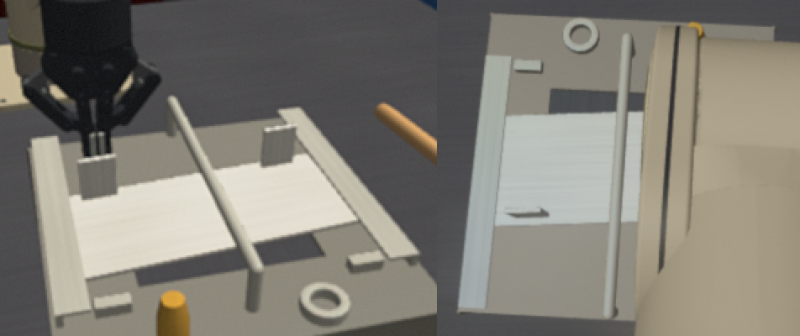

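{"method": "arm_command", "body": {
  "series": [
    {"x": -0.8, "y": 0, "z": 0.5, "wx": 0, "wy": 0, "wz": 0, "fingers": 0},
    {"x": -0.9, "y": 0, "z": 2.3, "wx": 0, "wy": 0, "wz": 0, "fingers": 0},
    {"x": -0.9, "y": 1.5, "z": 3, "wx": 0, "wy": 0, "wz": 0, "fingers": 0},
    {"x": -0.9, "y": 3.5, "z": 3, "wx": 0, "wy": 0, "wz": 0, "fingers": 0},
    {"x": -0.9, "y": 5.5, "z": 3, "wx": 0, "wy": 0, "wz": 0, "fingers": 0},
    {"x": -0.9, "y": 7.6, "z": 3, "wx": 0, "wy": 0, "wz": 0, "fingers": 0},
    {"x": -0.9, "y": 7.6, "z": 1.5, "wx": 0, "wy": 0, "wz": 0, "fingers": 0},
    {"x": -0.9, "y": 7.6, "z": 0, "wx": 0, "wy": 0, "wz": 0, "fingers": 0}
  ]
}}

```text
t: 10.58
eef_pos: [0.4997, 0.16, 0.1179]
eef_rot: [[-0.998, 0.056, 0.001], [0.056, 0.998, 0.001], [-0.001, 0.001, -1.0]]
force: [0.8, -0.1, -0.2]
opening: 0.0
```

{"method": "arm_command", "body": {
  "series": [
    {"x": 0.4, "y": 0, "z": 0, "wx": 0, "wy": 0, "wz": 0, "fingers": 0},
    {"x": 0.8, "y": 0, "z": 0, "wx": 0, "wy": 0, "wz": 0, "fingers": 0},
    {"x": 1.1, "y": -0.05, "z": 0, "wx": 0, "wy": 0, "wz": 0, "fingers": 0},
    {"x": 1.4, "y": -0.05, "z": 0, "wx": 0, "wy": 0, "wz": 0, "fingers": 0},
    {"x": 1.7, "y": -0.1, "z": 0, "wx": 0, "wy": 0, "wz": 0, "fingers": 0},
    {"x": 1.9, "y": -0.1, "z": 0, "wx": 0, "wy": 0, "wz": 0, "fingers": 0}
  ]
}}

```text
t: 11.32
eef_pos: [0.5475, 0.1569, 0.1189]
eef_rot: [[-0.998, 0.057, 0.0], [0.057, 0.998, 0.001], [-0.0, 0.001, -1.0]]
force: [-4.3, 3.9, -0.4]
opening: 0.005
```

```bash
python3 -c "
from h import *
look('7')"
```

```text
11.325 [0.5475 0.1569 0.1189] [-4.3  3.9 -0.4]
scene left_tab 0.6 [0.5639 0.1628 0.1614] tank -5.0 99.9
scene right_tab 0.88 [ 0.543  -0.0326  0.161 ] tank -16.3 -96.2
scene cover_centre 0.78 [0.6009 0.0625 0.11  ] tank 36.9 1.6
top cover_centre 0.71 [0.6015 0.06   0.114 ] tank 37.6 -0.9
```

View pics/z7.png

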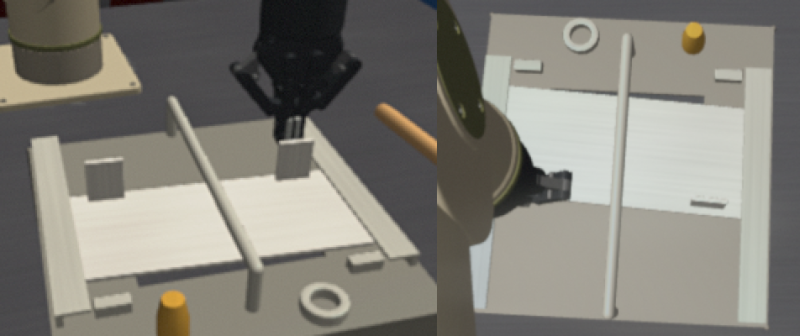

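{"method": "arm_command", "body": {
  "series": [
    {"x": -0.8, "y": 0, "z": 0.5, "wx": 0, "wy": 0, "wz": 0, "fingers": 0},
    {"x": -1.3, "y": 0, "z": 2.3, "wx": 0, "wy": 0, "wz": 0, "fingers": 0},
    {"x": -1.6, "y": -1.5, "z": 3, "wx": 0, "wy": 0, "wz": 0, "fingers": 0},
    {"x": -1.6, "y": -3.5, "z": 3, "wx": 0, "wy": 0, "wz": 0, "fingers": 0},
    {"x": -1.6, "y": -5.5, "z": 3, "wx": 0, "wy": 0, "wz": 0, "fingers": 0},
    {"x": -1.6, "y": -7.6, "z": 3, "wx": 0, "wy": 0, "wz": 0, "fingers": 0},
    {"x": -1.6, "y": -7.6, "z": 1.5, "wx": 0, "wy": 0, "wz": 0, "fingers": 0},
    {"x": -1.6, "y": -7.6, "z": 0, "wx": 0, "wy": 0, "wz": 0, "fingers": 0}
  ]
}}

```text
t: 12.72
eef_pos: [0.5074, -0.0343, 0.1181]
eef_rot: [[-0.998, 0.059, 0.002], [0.059, 0.998, 0.001], [-0.002, 0.001, -1.0]]
force: [0.8, 0.3, 0.5]
opening: 0.002
```

{"method": "arm_command", "body": {
  "series": [
    {"x": 0.4, "y": 0, "z": 0, "wx": 0, "wy": 0, "wz": 0, "fingers": 0},
    {"x": 0.8, "y": 0, "z": 0, "wx": 0, "wy": 0, "wz": 0, "fingers": 0},
    {"x": 1.1, "y": -0.05, "z": 0, "wx": 0, "wy": 0, "wz": 0, "fingers": 0},
    {"x": 1.4, "y": -0.05, "z": 0, "wx": 0, "wy": 0, "wz": 0, "fingers": 0},
    {"x": 1.6, "y": -0.1, "z": 0, "wx": 0, "wy": 0, "wz": 0, "fingers": 0},
    {"x": 1.75, "y": -0.1, "z": 0, "wx": 0, "wy": 0, "wz": 0, "fingers": 0}
  ]
}}

```text
t: 13.48
eef_pos: [0.5511, -0.0364, 0.1188]
eef_rot: [[-0.998, 0.058, 0.0], [0.058, 0.998, -0.0], [-0.0, -0.0, -1.0]]
force: [-3.1, -3.3, 2.0]
opening: 0.001
```

```bash
python3 -c "
from h import *
look('8')"
```

```text
13.475 [ 0.5511 -0.0364  0.1188] [-3.1 -3.3  2. ]
scene left_tab 0.95 [0.5682 0.1604 0.162 ] tank -0.6 97.8
scene right_tab 0.81 [ 0.5669 -0.0332  0.1627] tank 7.6 -95.7
scene cover_centre 0.85 [0.6156 0.0592 0.1077] tank 51.7 -1.0
top left_tab 0.95 [0.5647 0.16   0.1623] tank -4.1 97.2
top cover_centre 0.59 [5.666e-01 6.340e-02 4.000e-04] tank 2.6 0.8
```

View pics/z8.png

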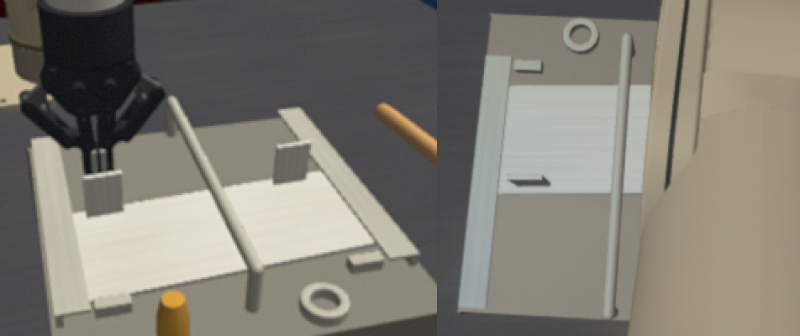

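{"method": "arm_command", "body": {
  "series": [
    {"x": -0.7, "y": 0, "z": 0.5, "wx": 0, "wy": 0, "wz": 0, "fingers": 0},
    {"x": -0.9, "y": 0, "z": 2.3, "wx": 0, "wy": 0, "wz": 0, "fingers": 0},
    {"x": -0.9, "y": 1.5, "z": 3, "wx": 0, "wy": 0, "wz": 0, "fingers": 0},
    {"x": -0.9, "y": 3.5, "z": 3, "wx": 0, "wy": 0, "wz": 0, "fingers": 0},
    {"x": -0.9, "y": 5.5, "z": 3, "wx": 0, "wy": 0, "wz": 0, "fingers": 0},
    {"x": -0.9, "y": 7.75, "z": 3, "wx": 0, "wy": 0, "wz": 0, "fingers": 0},
    {"x": -0.9, "y": 7.75, "z": 1.5, "wx": 0, "wy": 0, "wz": 0, "fingers": 0},
    {"x": -0.9, "y": 7.75, "z": 0, "wx": 0, "wy": 0, "wz": 0, "fingers": 0}
  ]
}}

```text
t: 14.88
eef_pos: [0.5284, 0.1589, 0.1179]
eef_rot: [[-0.998, 0.056, 0.001], [0.056, 0.998, 0.001], [-0.001, 0.001, -1.0]]
force: [0.0, -0.2, -0.3]
opening: 0.003
```

{"method": "arm_command", "body": {
  "series": [
    {"x": 0.4, "y": 0, "z": 0, "wx": 0, "wy": 0, "wz": 0, "fingers": 0},
    {"x": 0.8, "y": 0, "z": 0, "wx": 0, "wy": 0, "wz": 0, "fingers": 0},
    {"x": 1.1, "y": -0.05, "z": 0, "wx": 0, "wy": 0, "wz": 0, "fingers": 0},
    {"x": 1.3, "y": -0.05, "z": 0, "wx": 0, "wy": 0, "wz": 0, "fingers": 0},
    {"x": 1.4, "y": -0.05, "z": 0, "wx": 0, "wy": 0, "wz": 0, "fingers": 0}
  ]
}}

```text
t: 15.5
eef_pos: [0.5637, 0.1566, 0.119]
eef_rot: [[-0.998, 0.058, 0.0], [0.058, 0.998, 0.0], [-0.0, 0.0, -1.0]]
force: [-3.7, 1.8, 2.1]
opening: -0.003
```

```bash
python3 -c "
from h import *
look('9')"
```

```text
15.5 [0.5637 0.1566 0.119 ] [-3.7  1.8  2.1]
scene left_tab 0.69 [0.5775 0.1587 0.163 ] tank 8.8 96.5
scene right_tab 0.67 [0.6248 0.0598 0.1129] tank 60.9 0.1
scene cover_centre 0.64 [0.6209 0.0602 0.1105] tank 56.9 0.3
top right_tab 0.81 [ 0.5729 -0.0331  0.1594] tank 13.6 -95.3
top cover_centre 0.94 [0.6236 0.0609 0.1144] tank 59.6 1.2
```

View pics/z9.png

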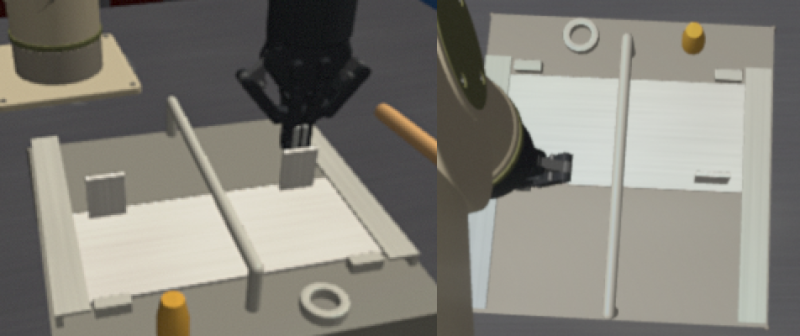

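{"method": "arm_command", "body": {
  "series": [
    {"x": 0.08, "y": 0, "z": 0, "wx": 0, "wy": 0, "wz": 0, "fingers": 0},
    {"x": 0.15, "y": 0, "z": 0, "wx": 0, "wy": 0, "wz": 0, "fingers": 0}
  ]
}}

```text
t: 16.15
eef_pos: [0.5667, 0.1568, 0.1185]
eef_rot: [[-0.998, 0.057, -0.001], [0.057, 0.998, 0.0], [0.001, 0.0, -1.0]]
force: [-2.7, 1.4, 1.6]
opening: -0.005
```

{"method": "arm_command", "body": {
  "series": [
    {"x": 0.08, "y": 0, "z": 0, "wx": 0, "wy": 0, "wz": 0, "fingers": 0},
    {"x": 0.08, "y": 0, "z": 0, "wx": 0, "wy": 0, "wz": 0, "fingers": 0}
  ]
}}

```text
t: 16.4
eef_pos: [0.5673, 0.157, 0.1182]
eef_rot: [[-0.998, 0.057, -0.004], [0.057, 0.998, 0.0], [0.004, -0.0, -1.0]]
force: [-11.0, 0.8, 6.0]
opening: 0.001
```

The left end is on its stop, with the force up to 11 N. Next I'll seat the right end.

{"method": "arm_command", "body": {
  "series": [
    {"x": -0.8, "y": 0, "z": 0.5, "wx": 0, "wy": 0, "wz": 0, "fingers": 0},
    {"x": -1.2, "y": 0, "z": 2.3, "wx": 0, "wy": 0, "wz": 0, "fingers": 0},
    {"x": -1.4, "y": -1.5, "z": 3, "wx": 0, "wy": 0, "wz": 0, "fingers": 0},
    {"x": -1.4, "y": -3.5, "z": 3, "wx": 0, "wy": 0, "wz": 0, "fingers": 0},
    {"x": -1.4, "y": -5.5, "z": 3, "wx": 0, "wy": 0, "wz": 0, "fingers": 0},
    {"x": -1.4, "y": -7.65, "z": 3, "wx": 0, "wy": 0, "wz": 0, "fingers": 0},
    {"x": -1.4, "y": -7.65, "z": 1.5, "wx": 0, "wy": 0, "wz": 0, "fingers": 0},
    {"x": -1.4, "y": -7.65, "z": 0, "wx": 0, "wy": 0, "wz": 0, "fingers": 0}
  ]
}}

```text
t: 17.4
eef_pos: [0.5348, -0.0358, 0.1182]
eef_rot: [[-0.998, 0.059, 0.002], [0.059, 0.998, 0.0], [-0.002, 0.0, -1.0]]
force: [-0.3, 0.9, -0.8]
opening: 0.002
```

{"method": "arm_command", "body": {
  "series": [
    {"x": 0.4, "y": 0, "z": 0, "wx": 0, "wy": 0, "wz": 0, "fingers": 0},
    {"x": 0.65, "y": 0, "z": 0, "wx": 0, "wy": 0, "wz": 0, "fingers": 0},
    {"x": 0.8, "y": 0, "z": 0, "wx": 0, "wy": 0, "wz": 0, "fingers": 0},
    {"x": 0.88, "y": 0, "z": 0, "wx": 0, "wy": 0, "wz": 0, "fingers": 0}
  ]
}}

```text
t: 17.9
eef_pos: [0.5565, -0.035, 0.1194]
eef_rot: [[-0.998, 0.058, 0.0], [0.058, 0.998, -0.0], [-0.0, 0.0, -1.0]]
force: [-5.4, -1.6, 3.2]
opening: -0.006
```

{"method": "arm_command", "body": {
  "series": [
    {"x": 0.06, "y": 0, "z": 0, "wx": 0, "wy": 0, "wz": 0, "fingers": 0},
    {"x": 0.1, "y": 0, "z": 0, "wx": 0, "wy": 0, "wz": 0, "fingers": 0}
  ]
}}

```text
t: 18.15
eef_pos: [0.5563, -0.0352, 0.1187]
eef_rot: [[-0.998, 0.058, -0.005], [0.058, 0.998, 0.0], [0.005, 0.0, -1.0]]
force: [-16.9, -1.4, 11.2]
opening: 0.0
```

The right end has stopped too, at 17 N. I'll back off and lift clear, then check.

{"method": "arm_command", "body": {
  "series": [
    {"x": -0.8, "y": 0, "z": 0.3, "wx": 0, "wy": 0, "wz": 0, "fingers": 0},
    {"x": -1.2, "y": 0, "z": 2.3, "wx": 0, "wy": 0, "wz": 0, "fingers": 0},
    {"x": -2.5, "y": 0, "z": 4.5, "wx": 0, "wy": 0, "wz": 0, "fingers": 0},
    {"x": -4, "y": 0, "z": 6, "wx": 0, "wy": 0, "wz": 0, "fingers": 0},
    {"x": -4.5, "y": 0, "z": 6.5, "wx": 0, "wy": 0, "wz": 0, "fingers": 0},
    {"x": -4.5, "y": 0, "z": 6.5, "wx": 0, "wy": 0, "wz": 0, "fingers": 0}
  ]
}}

```text
t: 18.9
eef_pos: [0.4465, -0.0346, 0.2826]
eef_rot: [[-0.998, 0.057, 0.004], [0.057, 0.998, 0.002], [-0.003, 0.002, -1.0]]
force: [-0.2, 0.1, -0.0]
opening: -0.002
```

```bash
python3 -c "
from h import *
look('10')"
```

```text
18.9 [ 0.4465 -0.0346  0.2826] [-0.2  0.1 -0. ]
scene left_tab 0.89 [0.5799 0.1607 0.1596] tank 11.0 98.7
scene right_tab 0.73 [ 0.5693 -0.0308  0.159 ] tank 9.9 -93.1
scene cover_centre 0.63 [0.6247 0.0581 0.1097] tank 60.8 -1.6
top cover_centre 0.79 [0.6253 0.0624 0.1136] tank 61.2 2.7
```

View pics/z10.png

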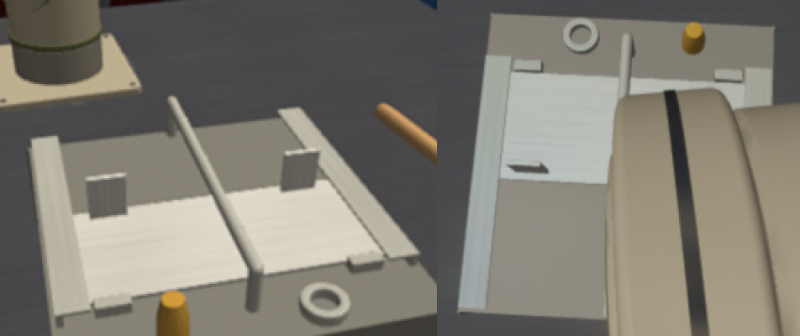

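The cover meets both stops. The tabs read tank x 11 and 10 mm against a home of 10 mm, the centre reads 61 mm against 60, and the gripper is clear. I'll hand it in.

```bash
python3 -c "
from h import *
print(ctrl.hand_in(), ctrl.get_state()['t'])"
```

```text
the job is handed in; nothing more can be done
the job is handed in; nothing more can be done
```

The cover is home against both end stops and square over the opening, and I handed the job in at about 19 s of the 51 s allowed.

I pushed the two tabs alternately with the shut fingertips, right then left, about 10–30 mm at a time (less for the last seating pushes). The cover stayed within about 4° of square at each look. The measured force rose at each stop: 11 N on the left, and 17 N along the track on the right (about 20 N in total). I then backed off and lifted the gripper well clear.

**Last checks:**

| Point | Measured tank x | Home |
|---|---|---|
| Left tab | 11 mm | 10 mm |
| Right tab | 10 mm | 10 mm |
| Cover centre | 61 mm | 60 mm |

- **Squareness:** the tab readings put the cover within about 0.5° of square, given roughly 4 mm of measurement error.
- **Contact:** the force reading was about zero after lifting, and the pictures show the ring and the orange piece on the far ledge unmoved.

**What disagreed or failed:**
- **Fingertip height:** in the pictures the fingertips sat about 25 mm higher than the reported tool position. I set the pushing height to be safe under either reading.
- **Network detections:** the networks gave a few false readings, such as the right tab placed at the cover's centre and the cover's centre placed at table height. I left those out.
- **Final top view:** the arm hid the right tab there, so its final position comes from the scene camera and the force at the stop.

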